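Close the clear-doored cabinet beside the sink

TASK

The small white cabinet with the clear sliding door has been left half open. Push that clear door, the one with the orange pull, along its track until it is fully closed against the frame, and leave the other cabinet's green door standing open just as it is.

Things in the scene. Friction and masses are not known exactly. Their poses are not given: they have to be found in the camera images.
- clear_door (a joint): how far the clear door stands open, in m: 0 is closed, touching the jamb (hard stop); grows as it opens, at most 0.115; starts between 0.05 and 0.10. Closing slides the door towards the cabinet's +y. About 1.5 N of drag; it stays where it is left; no spring or latch.
- clear_pull (a point): centre of the top face of the clear door's orange pull, an upright block standing out from the door: 12 mm wide along the cabinet's y, 45 mm deep along x (22.5 mm either side of this point), 70 mm tall, reaching down from this point; top level with the cabinet's. Its inner end is 16 mm out from the cabinet's front. Axes as the cabinet's. The 126 mm wide door has orange top and side edges.
- clear_cabinet: white plastic cabinet with the clear door, fixed to the counter: 140 mm deep (x), 260 wide (y), 170 tall. Origin: centre of its underside, z up. +x points out of the front with the door, away from the robot's base within 0.3 rad (+y to the robot's left). The door hangs 10 to 22 mm out from the front; the grey jamb it closes on is at the +y end. Stands left or right of the green-doored one.
- green_pull (a point): centre of the top face of the green pull on the solid green door of the other cabinet, which is otherwise the same in size and build, also half open, and must be left so.

How it is judged:
At the end, for the whole second after the job is handed in: The clear door is closed against its jamb (open by less than 10 mm) and at rest, and the green door stands within 15 mm of where it was at the start (value of joint clear_door below 0.01 m and velocity of joint clear_door between -0.01 and 0.01 m/s and distance of green_pull from where it was at the start of the episode below 0.015 m); the robot touches nothing.
It fails at once if the green door is moved by more than 15 mm (distance of green_pull from where it was at the start of the episode above 0.015 m).
It also fails if it takes over 32 s, if anything falls off the work surface, if the arm or the gripper's body presses on something with over 40 N, if the wrist force passes 120 N, or if a joint passes its speed limit or range.

ROBOT

A 7-joint arm with a two-finger parallel gripper is mounted at the origin on the work surface. World frame = base frame: x ahead of the robot, y to its left, z up, the work surface at z = 0. Lengths are in m, angles in rad, forces in N, time in s.
With the tool pointing down it reaches from about 0.4 to 0.85 m from the base axis. Payload 10.4 kg.
Tool frame: the origin (TCP) lies on the centre line of the jaws, within the pads' length; the fingertips stand 17 mm ahead of it and the grasp point (between the pads) lies 2 mm behind it; z points along the fingers, y is the line along which they close (so a half turn about z gives the same grasp; the last joint's range is limited). The gripper opens to 85 mm and grips with 20 to 120 N. Pads are 22 mm wide; open, the fingers measure 114 mm over their backs; the gripper's body (76 mm by 85 mm) begins 54 mm behind the grasp point. The pads swing forward as they close: fully open they stand 13 mm farther back than shut.
Start: joints at [-1.17, 0.332, -0.065, 1.46, 0.022, 1.35, -0.088], TCP at [0.257, 0.57, 0.248] pointing down, gripper open.
Joint ranges: [-2.6, 2.6], [-0.5, 2.12], [-1.47, 1.34], [0.16, 2.42], [-1.27, 4.41], [0.06, 2.06], [-2.6, 2.6]. Speed limits (rad/s): [2.22, 2.22, 2.79, 2.79, 3.14, 3.14, 3.14].

INTERFACE

Orientations are given as [roll, pitch, yaw] about the fixed x, y, z axes, in that order (R = Rz(yaw) Ry(pitch) Rx(roll)).
In Python, from workcell import status, optics, job gives the robot as it stands.
- The arm moves only by the tool send_rows, never from a script. Its argument "increments" is a list of rows, each a list of 7 numbers: the closure, from 0 (fully open) to 1 (shut), then the shift along the world's x, y, z scaled (see below), then the turn, a rotation vector about the world's x, y, z scaled (see below). In form: [[hand, x, y, z, rx, ry, rz], ...]. A call has 1 to 10 rows; each row is the pose to reach, as a shift and turn from the pose commanded when the call began, turning the shorter way round; what a row does not reach only later rows make up. The controller multiplies each number of a shift by 0.08 m and each number of a turn by 180 degrees. A row lasts 1/12 s, in which the tool goes at most 41.7 mm and 7.16 degrees, less where a joint would pass 70% of its speed; a pose out of reach is approached as far as the arm can. A call with a number of a shift or a turn outside -1 to 1 is refused whole. A call with a gripper value outside its range is refused whole. The fingers move at their own pace and stop on an object; "force" is the grip in N (left out, the last holds). Time passes only in rows, so rows that repeat a pose let the fingers close. It gives the time, the measured TCP pose, the force, the opening and the grip force at its end, in the units of the state.
- status.sense(): the state, without advancing time (a new reading comes with each control period).
- optics.camera(name): name is "scene" or "top"; returns (picture, depth): 480x640x3 uint8, red, green, blue; 480x640 float32, m along the optical axis (not along the pixel's ray), 0 where there is no reading.
- optics.calibration(name): a dict with "mtx" (3x3 intrinsics, pixels), "world_to_cam" (4x4, takes a point from world to camera coordinates). Camera axes: x right, y up, looking along -z (the intrinsics and any distortion apply to the point x, -y, -z); pixel columns grow to the right and rows downward; lengths in m; the calibration is good to about 2 mm. A picture is of the moment at which its call begins. calibration takes no time and is no camera call.
- job.finish_job(): hands the job in; it is judged then, once.
The state is a dict: "time": time; "joint_pos": joint angles; "dq": joint speeds; "tau": joint torques, N m; "position": TCP position; "ee_rot": TCP orientation; "force": force on the tool from outside, world axes, zero at the start; "wrist_torque": the same for the moment, N m; "finger_gap": finger opening in m; "grip_force": force on a finger pad.
Only numpy, scipy, OpenCV 4.12 (cv2) and the standard library are available. Lean on these libraries where they do the work, as an engineer would, in place of code of your own. Each camera call takes 0.05 s, during which the arm holds its last target. There are 200 camera calls.

## Working session

There is one attempt and no reset: what is moved stays moved. The work goes in short steps, Python scripts to look and compute and a tool call to move; the robot and the scene stay as the last step left them, time stands still between calls to the robot, and variables do not carry over. Pictures are saved under pics/ and viewed, at most 10 in all, crops included, and the job is handed in when it is done.

Besides the shell and the picture viewer there is one more tool, called after ">>>" by a JSON object that holds its "api" and its "payload", one argument or row to a line. send_rows: Moves the arm, as the interface text tells. Its arguments: {"type":"object","properties":{"increments":{"type":"array"},"force":{"type":"number"}},"required":["increments"]}

```bash
mkdir -p pics
cat > h.py <<'E'
import numpy as np, cv2
from workcell import status, optics, job
def grab(n):
    im,d=optics.camera(n); c=optics.calibration(n); np.savez(f'{n}.npz',im=im,d=d); return im,d,c
def pts(d,c,mask):
    v,u=np.nonzero(mask&(d>0)); z=d[v,u]; K=np.array(c['mtx'])
    p=np.c_[(u-K[0,2])/K[0,0]*z,-(v-K[1,2])/K[1,1]*z,-z,np.ones(len(z))]
    return (np.linalg.inv(np.array(c['world_to_cam']))@p.T).T[:,:3],u,v
E
python3 - <<'E'
from h import *
for n in('scene','top'):
    im,d,c=grab(n); cv2.imwrite(f'pics/{n}0.png',im[...,::-1])
    hsv=cv2.cvtColor(im,cv2.COLOR_RGB2HSV)
    for nm,lo,hi in(('orange',5,22),('green',40,85)):
        m=cv2.inRange(hsv,(lo,110,60),(hi,255,255))>0
        p,u,v=pts(d,c,m)
        print(n,nm,m.sum(),len(p))
        if len(p): print(np.percentile(p,[2,50,98],axis=0).round(3), np.percentile(u,[2,98]),np.percentile(v,[2,98]))
s=status.sense();print(s)
E
```

```text
scene orange 4385 4369
[[0.525 0.182 0.078]
 [0.574 0.581 0.09 ]
 [0.734 0.646 0.172]] [391. 616.] [  1. 157.]
scene green 2483 2461
[[ 0.532 -0.317  0.028]
 [ 0.55  -0.268  0.166]
 [ 0.583 -0.202  0.173]] [177. 253.] [360. 428.]
top orange 1419 1414
[[ 0.528 -0.439  0.003]
 [ 0.553  0.284  0.167]
 [ 0.737  0.581  0.172]] [  0.   529.48] [125. 226.]
top green 674 673
[[ 0.53  -0.316  0.168]
 [ 0.549 -0.274  0.17 ]
 [ 0.58  -0.2    0.173]] [441.   511.56] [195.44 225.  ]
{'time': 0.1, 'joint_pos': array([-1.16959742,  0.33281217, -0.06474033,  1.46087761,  0.02161525,
        1.34987988, -0.08851744]), 'dq': array([-7.13343605e-05, -2.30122992e-03, -1.99307075e-03, -2.06335842e-03,
       -2.46934242e-04, -8.97328414e-04, -3.58103336e-04]), 'tau': array([ 1.63288991e-03, -6.26742482e+01,  4.90708533e-02, -3.92427492e+01,
        1.63865543e-02,  6.87004271e-03, -1.15697819e-06]), 'position': array([0.25687038, 0.56942598, 0.24758371]), 'ee_rot': array([-3.14031338e+00,  5.94949696e-05,  2.71783747e+00]), 'force': array([ 0.6285527 ,  0.49337544, -0.26572078]), 'wrist_torque': array([-0.01755809, -0.01435539, -0.00570915]), 'grip_force': 0.0, 'finger_gap': 0.08534299311573275}
```

View pics/top0.png

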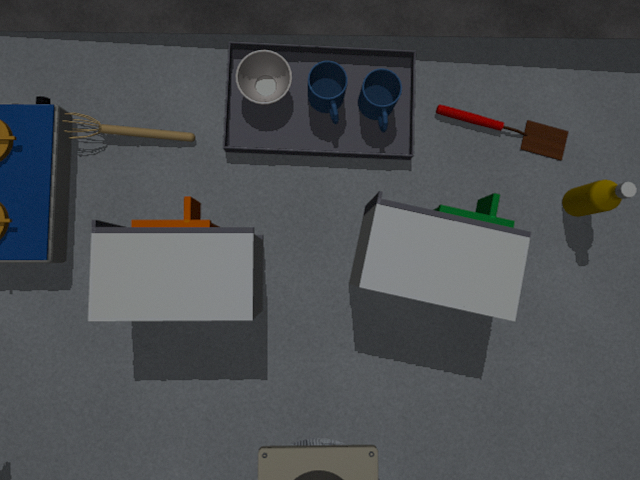

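View pics/scene0.png

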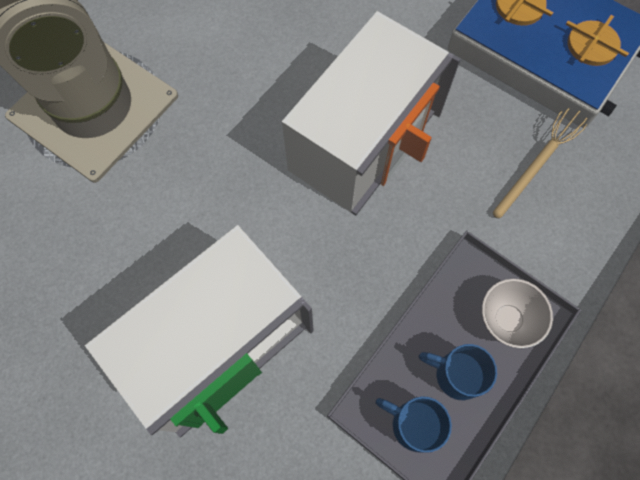

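The top view shows the clear cabinet on the left, with its roof at about (90–253, 228–320), its orange door edge at (132–210, 223) and the orange pull at about (191, 210). The jamb is at the left end, near (95, 224). The green cabinet is on the right, well clear.

Run:
```python
from h import *
for n in('top','scene'):
    f=np.load(n+'.npz'); im,d=f['im'],f['d']; c=optics.calibration(n)
    hsv=cv2.cvtColor(im,cv2.COLOR_RGB2HSV)
    m=cv2.inRange(hsv,(5,110,60),(22,255,255))>0
    p,u,v=pts(d,c,m); k=(p[:,2]>.16)&(p[:,2]<.18)&(abs(p[:,1]-.25)<.2)
    q=p[k]
    w=cv2.inRange(hsv,(0,0,120),(180,40,255))>0
    P,U,V=pts(d,c,w); K=(P[:,2]>.16)&(P[:,2]<.18)&(P[:,1]>.05)&(P[:,1]<.5)&(P[:,0]>.3)&(P[:,0]<.62)
    r=cv2.minAreaRect((P[K][:,:2]*1000).astype(np.float32)); print(n,'roof',r, P[K][:,2].mean())
    print('corners',cv2.boxPoints(r).round(0).tolist())
    print('orange', q.min(0),q.max(0))
    for lo in np.arange(.515,.60,.01):
        s=q[(q[:,0]>=lo)&(q[:,0]<lo+.01)]
        if len(s): print(round(lo,3),len(s),s[:,1].min().round(3),s[:,1].max().round(3),s[:,2].mean().round(3))
```

```text
top roof ((447.1538391113281, 240.60052490234375), (139.5931854248047, 259.7397155761719), 0.04327281564474106) 0.1704207758748714
corners [[377.0, 370.0], [377.0, 111.0], [517.0, 111.0], [517.0, 371.0]]
orange [0.52782983 0.18116072 0.16082825] [0.57783132 0.30563492 0.1746824 ]
0.525 388 0.181 0.306 0.17
0.535 184 0.181 0.305 0.17
0.545 42 0.212 0.222 0.17
0.555 42 0.212 0.223 0.17
0.565 42 0.212 0.224 0.17
0.575 13 0.213 0.223 0.17
scene roof ((451.05572509765625, 239.73960876464844), (263.0603332519531, 150.05079650878906), 89.83821868896484) 0.17059524421841882
corners [[376.0, 108.0], [526.0, 108.0], [526.0, 371.0], [376.0, 371.0]]
orange [0.52621095 0.17923367 0.16002356] [0.57786166 0.30658661 0.17496677]
0.525 394 0.179 0.306 0.17
0.535 305 0.179 0.307 0.169
0.545 60 0.21 0.223 0.169
0.555 66 0.21 0.222 0.169
0.565 63 0.21 0.223 0.168
0.575 22 0.21 0.222 0.168
```

Both views agree. The cabinet's yaw is about 0, the pull is at (0.555, 0.217, 0.17), and the door edge at y = 0.306 leaves about 5–6 cm to go. I'll shut the fingers, come down on the −y side of the pull and push in +y.

>>> {"api": "send_rows", "payload": {
  "increments": [
    [1,0.3,-0.42,0,0,0,0.035],
    [1,0.63,-0.84,0,0,0,0.07],
    [1,0.63,-0.84,0,0,0,0.105],
    [1,0.63,-0.84,0,0,0,0.135],
    [1,0.63,-0.84,0,0,0,0.135]
  ]
}}

```text
time: 0.52
position: [0.3079, 0.5018, 0.2481]
ee_rot: [-3.141, -0.0, -3.138]
force: [0.2, 0.4, -0.5]
finger_gap: 0.0255
grip_force: 0.0
```

>>> {"api": "send_rows", "payload": {
  "increments": [
    [1,0.3,-0.42,0,0,0,0],
    [1,0.63,-0.84,0,0,0,0],
    [1,0.63,-0.84,0,0,0,0]
  ]
}}

```text
time: 0.77
position: [0.3636, 0.4291, 0.2482]
ee_rot: [-3.139, 0.002, 3.13]
force: [1.3, -0.3, 1.3]
finger_gap: 0.0001
grip_force: 0.0
```

>>> {"api": "send_rows", "payload": {
  "increments": [
    [1,0.3,-0.42,0,0,0,0],
    [1,0.63,-0.84,0,0,0,0],
    [1,0.63,-0.84,0,0,0,0]
  ]
}}

```text
time: 1.02
position: [0.4136, 0.3614, 0.2483]
ee_rot: [-3.139, 0.002, 3.129]
force: [1.3, -1.3, 0.6]
finger_gap: -0.0
grip_force: 0.0
```

>>> {"api": "send_rows", "payload": {
  "increments": [
    [1,0.3,-0.42,0,0,0,0],
    [1,0.63,-0.84,0,0,0,0],
    [1,0.63,-0.84,0,0,0,0]
  ]
}}

```text
time: 1.27
position: [0.4635, 0.2939, 0.2484]
ee_rot: [-3.139, 0.002, 3.129]
force: [0.7, -1.2, -0.7]
finger_gap: 0.0001
grip_force: 0.0
```

>>> {"api": "send_rows", "payload": {
  "increments": [
    [1,0.3,-0.42,0,0,0,0],
    [1,0.63,-0.84,0,0,0,0],
    [1,0.63,-0.84,0,0,0,0]
  ]
}}

```text
time: 1.52
position: [0.5133, 0.2263, 0.2482]
ee_rot: [-3.138, 0.002, 3.129]
force: [0.0, -1.4, 0.2]
finger_gap: 0.0002
grip_force: 0.0
```

>>> {"api": "send_rows", "payload": {
  "increments": [
    [1,0.3,-0.42,0,0,0,0],
    [1,0.63,-0.84,0,0,0,0],
    [1,0.63,-0.84,0,0,0,0],
    [1,0.63,-0.84,0,0,0,0]
  ]
}}

```text
time: 1.85
position: [0.5605, 0.1643, 0.2479]
ee_rot: [-3.14, -0.0, 3.134]
force: [-0.6, 0.5, 0.7]
finger_gap: 0.0001
grip_force: 0.0
```

>>> {"api": "send_rows", "payload": {
  "increments": [
    [1,0.03,0,-0.3,0,0,0],
    [1,0.03,0,-0.6,0,0,0],
    [1,0.03,0,-0.75,0,0,0],
    [1,0.03,0,-0.75,0,0,0]
  ]
}}

```text
time: 2.18
position: [0.5597, 0.1675, 0.1853]
ee_rot: [-3.14, -0.005, -3.141]
force: [-0.5, -0.4, 0.7]
finger_gap: -0.0001
grip_force: 0.0
```

>>> {"api": "send_rows", "payload": {
  "increments": [
    [1,0,0,-0.25,0,0,0],
    [1,0,0,-0.5,0,0,0],
    [1,0,0,-0.56,0,0,0],
    [1,0,0,-0.56,0,0,0]
  ]
}}

```text
time: 2.52
position: [0.5611, 0.167, 0.1432]
ee_rot: [-3.141, -0.002, -3.141]
force: [-0.7, 0.5, -0.1]
finger_gap: 0.0007
grip_force: 0.0
```

Run:
```python
from h import *
im,d,c=grab('scene'); cv2.imwrite('pics/s1.png',cv2.resize(im[0:300,240:640,::-1],(800,600)))
```

```text
(no output)
```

View pics/s1.png

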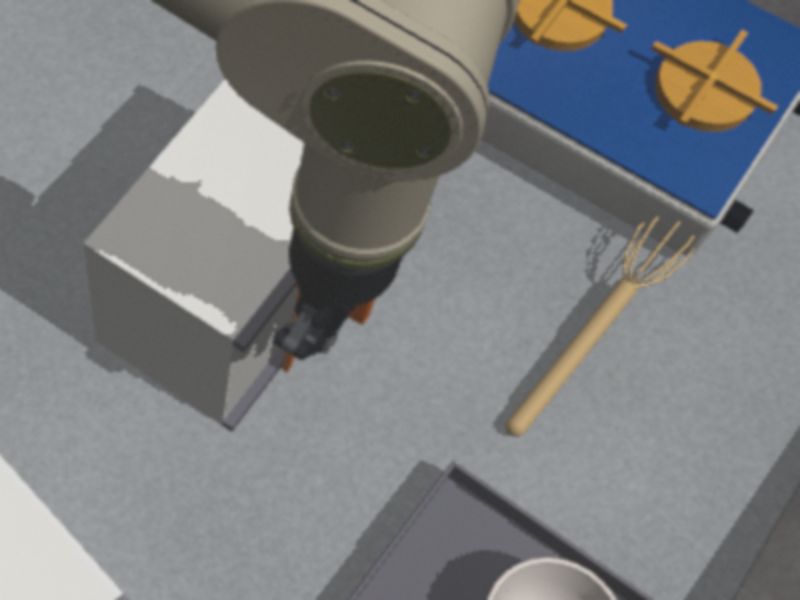

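The crop shows the shut fingers at about (305, 335), in front of the door and on the −y side of the pull at (360, 305). Next I'll push.

>>> {"api": "send_rows", "payload": {
  "increments": [
    [1,0,0.12,0,0,0,0],
    [1,0,0.24,0,0,0,0],
    [1,0,0.36,0,0,0,0],
    [1,0,0.48,0,0,0,0],
    [1,0,0.6,0,0,0,0],
    [1,0,0.7,0,0,0,0],
    [1,0,0.7,0,0,0,0]
  ]
}}

```text
time: 3.15
position: [0.5624, 0.226, 0.1449]
ee_rot: [3.139, 0.003, -3.139]
force: [0.2, 0.2, 2.7]
finger_gap: -0.0003
grip_force: 1.1
```

>>> {"api": "send_rows", "payload": {
  "increments": [
    [1,0,0.06,0,0,0,0],
    [1,0,0.12,0,0,0,0],
    [1,0,0.18,0,0,0,0],
    [1,0,0.18,0,0,0,0]
  ]
}}

```text
time: 3.48
position: [0.5622, 0.2392, 0.1446]
ee_rot: [3.14, 0.002, -3.14]
force: [0.6, 1.5, 6.0]
finger_gap: -0.0003
grip_force: 2.1
```

>>> {"api": "send_rows", "payload": {
  "increments": [
    [1,0,0.04,0,0,0,0],
    [1,0,0.08,0,0,0,0],
    [1,0,0.12,0,0,0,0],
    [1,0,0.12,0,0,0,0]
  ]
}}

```text
time: 3.82
position: [0.5623, 0.2468, 0.1445]
ee_rot: [-3.141, 0.001, -3.142]
force: [-1.8, -3.6, 8.4]
finger_gap: -0.0001
grip_force: 4.3
```

Run:
```python
from h import *
for n in('top','scene'):
    im,d,c=grab(n); 
    hsv=cv2.cvtColor(im,cv2.COLOR_RGB2HSV)
    p,u,v=pts(d,c,cv2.inRange(hsv,(5,110,60),(22,255,255))>0)
    q=p[(p[:,2]>.09)&(p[:,2]<.18)&(p[:,0]>.52)&(p[:,0]<.59)&(abs(p[:,1]-.25)<.15)]
    print(n,len(q),q.min(0).round(3) if len(q) else 0,q.max(0).round(3) if len(q) else 0)
    cv2.imwrite(f'pics/{n}2.png',cv2.resize(im[150:330,50:290,::-1] if n=='top' else im[0:300,240:640,::-1],(800,600)))
```

```text
top 204 [0.528 0.237 0.109] [0.547 0.289 0.173]
scene 225 [0.527 0.237 0.102] [0.578 0.278 0.174]
```

View pics/scene2.png

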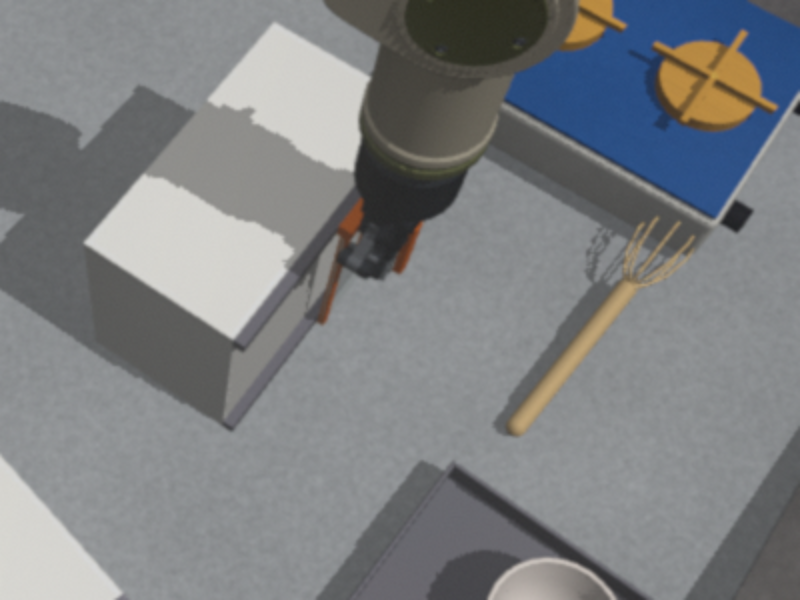

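The door has moved about 56 mm, with its −y edge now at 0.237, and its far edge is at about 0.362. I'll push on gently until it hits the stop.

>>> {"api": "send_rows", "payload": {
  "increments": [
    [1,0,0.03,0,0,0,0],
    [1,0,0.06,0,0,0,0],
    [1,0,0.06,0,0,0,0]
  ]
}}

```text
time: 4.17
position: [0.5623, 0.2473, 0.1444]
ee_rot: [-3.136, -0.001, 3.138]
force: [-5.8, -17.6, 13.4]
finger_gap: -0.0
grip_force: 10.4
```

>>> {"api": "send_rows", "payload": {
  "increments": [
    [1,0,0.03,0,0,0,0],
    [1,0,0.05,0,0,0,0],
    [1,0,0.05,0,0,0,0]
  ]
}}

```text
time: 4.42
position: [0.5624, 0.2476, 0.1443]
ee_rot: [-3.132, -0.003, 3.135]
force: [-11.0, -28.7, 20.0]
finger_gap: -0.0005
grip_force: 15.7
```

The force rises with no travel, so the door is at its stop. I'll back off, rise and check.

>>> {"api": "send_rows", "payload": {
  "increments": [
    [1,0,-0.1,0,0,0,0],
    [1,0,-0.25,0,0,0,0],
    [1,0,-0.4,0,0,0,0],
    [1,0,-0.4,0,0,0,0],
    [1,0,-0.4,0.3,0,0,0],
    [1,0,-0.4,0.65,0,0,0],
    [1,0,-0.4,1,0,0,0],
    [1,0,-0.4,1,0,0,0]
  ]
}}

```text
time: 5.08
position: [0.5638, 0.2248, 0.2293]
ee_rot: [3.138, 0.007, -3.141]
force: [1.1, 0.6, 0.1]
finger_gap: 0.0001
grip_force: 0.0
```

>>> {"api": "send_rows", "payload": {
  "increments": [
    [1,0,-0.3,0.4,0,0,0],
    [1,-0.3,-0.6,0.8,0,0,0],
    [1,-0.6,-1,0.8,0,0,0],
    [1,-1,-1,0.8,0,0,0],
    [1,-1,-1,0.8,0,0,0]
  ]
}}

```text
time: 5.5
position: [0.4781, 0.142, 0.2881]
ee_rot: [3.14, -0.001, 3.14]
force: [1.3, 2.1, 0.1]
finger_gap: 0.0001
grip_force: 0.0
```

>>> {"api": "send_rows", "payload": {
  "increments": [
    [1,-0.4,-0.3,0,0,0,0],
    [1,-0.8,-0.6,0,0,0,0],
    [1,-1,-1,0,0,0,0],
    [1,-1,-1,0,0,0,0],
    [1,-1,-1,0,0,0,0]
  ]
}}

```text
time: 5.92
position: [0.4015, 0.0626, 0.288]
ee_rot: [3.14, 0.001, 3.14]
force: [-0.3, 1.1, 0.6]
finger_gap: -0.0002
grip_force: 0.0
```

Run:
```python
from h import *
for n in('top','scene'):
    im,d,c=grab(n); 
    hsv=cv2.cvtColor(im,cv2.COLOR_RGB2HSV)
    for nm,lo,hi,y in(('o',5,22,.25),('g',40,85,-.25)):
        p,u,v=pts(d,c,cv2.inRange(hsv,(lo,110,60),(hi,255,255))>0)
        q=p[(p[:,2]>.16)&(p[:,2]<.18)&(p[:,0]>.52)&(p[:,0]<.61)&(abs(p[:,1]-y)<.15)]
        if len(q): print(n,nm,len(q),q.min(0).round(3),q.max(0).round(3))
    cv2.imwrite(f'pics/{n}3.png',im[...,::-1])
s=status.sense();print(s['position'],s['force'],s['dq'].round(3))
```

```text
top o 729 [0.528 0.237 0.162] [0.577 0.365 0.174]
top g 668 [ 0.527 -0.319  0.166] [ 0.584 -0.197  0.174]
scene o 877 [0.526 0.236 0.16 ] [0.578 0.365 0.175]
scene g 1314 [ 0.527 -0.321  0.16 ] [ 0.585 -0.198  0.176]
[0.40210698 0.06418971 0.28764203] [-0.75264244  0.23652787  0.17482925] [-0.007  0.02  -0.007 -0.009  0.001  0.003  0.001]
```

View pics/scene3.png

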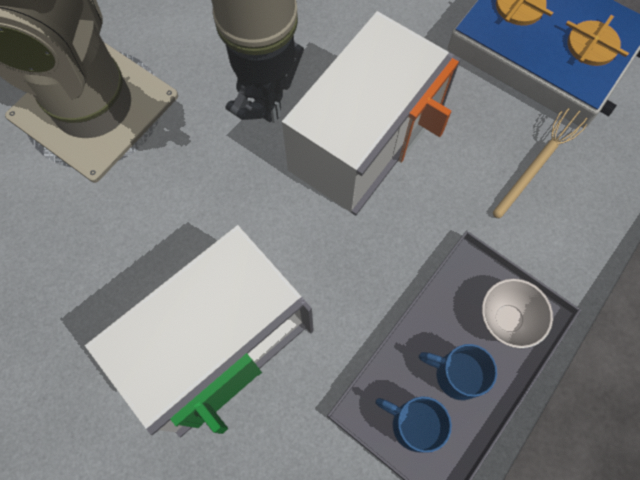

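The door's orange edge now reaches the jamb at about (457, 62), with the pull at (435, 110). The green door stands unchanged at (215, 395), and the arm is clear of everything.

```bash
python3 -c "
from workcell import job; print(job.finish_job())"
```

```text
the job is handed in; nothing more can be done
None
```

The clear door is pushed fully closed against its jamb, the green door measures where it started, the arm is clear of both cabinets, and the job is handed in (no verdict was returned).

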